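# Make up a regulator repair order and lock the carrier

### The arm

A 6-joint arm with a two-finger parallel gripper is mounted at the origin on the work surface. World frame = base frame: x ahead of the robot, y to its left, z up, the work surface at z = 0. Lengths are in m, angles in rad, forces in N, time in s.
With the tool pointing down it reaches from about 0.3 to 0.775 m from the base axis. Payload 14.6 kg.
Tool frame: the origin (TCP) lies at the centre of the arm's flange, where the gripper is bolted on; the fingertips stand 199 mm ahead of it and the grasp point (between the pads) lies ctrl.tcp_to_grasp ahead of it (ctrl.tcp_to_grasp is the distance from the TCP to the grasp point, in m); z points along the fingers, y is the line along which they close (so a half turn about z gives the same grasp; the last joint's range is limited). The gripper opens to 94 mm and grips with 3 to 60 N. Pads are 16 mm wide; open, the fingers measure 119 mm over their backs; the gripper's body (75 mm by 177 mm) begins 78 mm behind the grasp point.
Start: joints at [-1.28, 0.3, 1.521, -0, 1.321, -0.067], TCP at [0.193, -0.515, 0.405] pointing down, gripper open.
Joint ranges: [-3.03, 3.03], [-0.79, 2.21], [0.23, 2.52], [-1.04, 4.18], [0, 3.07], [-2.55, 2.55]. Speed limits (rad/s): [2.22, 2.22, 2.57, 3.14, 3.14, 3.14].

### API

Orientations are given as [roll, pitch, yaw] about the fixed x, y, z axes, in that order (R = Rz(yaw) Ry(pitch) Rx(roll)).
In Python, from station import ctrl gives the robot as it stands. The module is installed in compiled form; this text tells all that it offers.
- The arm moves only by the shell command python3 -m jog 'ROWS' [OPENING] [FORCE]. ROWS is JSON, a list of rows, each a list of 6 numbers: the shift along the tool's x, y, z in cm, then the turn, a rotation vector about the tool's x, y, z in rad. In form: [[tx, ty, tz, ax, ay, az], ...]. A call has 1 to 8 rows; each row is the pose to reach, as a shift and turn from the pose commanded when the call began, along the tool's axes at that moment; what a row does not reach only later rows make up. A row lasts 1/10 s, in which the tool goes at most 50 mm and 8.59 degrees, less where a joint would pass 70% of its speed; a pose out of reach is approached as far as the arm can. A call with a gripper value outside its range is refused whole. OPENING is the opening in per cent of the stroke, from 0 (shut) to 100 (fully open), set as the call begins (- or left out, the last holds). The fingers move at their own pace and stop on an object; FORCE is the grip in N (left out, the last holds). Time passes only in rows, so rows that repeat a pose let the fingers close. It gives the time, the measured TCP pose, the force, the opening and the grip force at its end, in the units of the state.
- ctrl.get_obs(): the state, without advancing time (a new reading comes with each control period).
- ctrl.camera(name): name is "side" or "top"; returns a dict with "img" (400x640x3 uint8, blue, green, red), "intrinsics" (3x3 intrinsics, pixels), "R" (3x3) and "t" (3): a world point X has camera coordinates R X + t. Camera axes: x right, y down, z forward; pixel columns grow to the right and rows downward; lengths in m; the calibration is good to about 2 mm. A picture is of the moment at which its call begins. There is no depth.
- ctrl.hand_in(): hands the job in; it is judged then, once.
The state is a dict: "time_s": time; "qpos": joint angles; "joint_vel": joint speeds; "tau": joint torques, N m; "ee_pos": TCP position; "eef_rot": TCP orientation; "force": force on the tool from outside, world axes, zero at the start; "moment": the same for the moment, N m; "grip_width": finger opening in m; "grip_force": force on a finger pad.
Only numpy, scipy, OpenCV 4.12 (cv2) and the standard library are available. Lean on these libraries where they do the work, as an engineer would, in place of code of your own. Each camera call takes 0.05 s, during which the arm holds its last target. There are 200 camera calls.

### The job

Make up the repair order: tip the kit case (the one with the ridge on top) forward out of the tight row until it leans on the rack's rest rail, draw it free and stand it upright in the carrier's narrow bay, and put every loose brass spring from the counter into the carrier's wide bay. When everything is in, turn the carrier's lock collar clockwise until its pointer meets the locked mark. The other cases must stay standing in the row and the other things on the counter must be left where they are.

Things in the scene. Friction and masses are not known exactly. Their poses are not given: they have to be found in the camera images.
- kit: The kit case: a slim grey steel case, 75 mm deep (x, front at x = -37.5 mm), 30 mm thick (y), 180 mm tall (z), about 0.3 kg, the only case with a ridge on top. Origin at the centre of its underside; x to the rack's back, z up. It stands in one of the three middle places of the row of five, 0.6 mm from its neighbours on both sides.
- kit_ridge (a point): Centre of the kit case's steel pull ridge: a bar standing 22 mm up from the case's flat top, 8 mm thick in x, 24 mm wide in y. It lies 27.5 mm in front of the case's middle (kit x = -27.5 mm, z = 191 mm). Behind it the case's top is free for 38 mm up to the front edge of the rack's top board.
- rack: Fixed wooden rack, open to its front (-x, to the robot), holding five cases side by side along y, centres 30.6 mm apart. Origin on the counter under the middle of the row; x to the back, z up. Floor 10 mm above the counter. End walls reach y = +/-87.5 mm, the back wall x = 55 mm; 211 mm tall overall.
- rack_lip (a point): Inner top edge of the lip in front of the cases' feet (rack x = -38.5 mm), 14 mm above the rack's floor, 24 mm above the counter. A case pulled forward by its top tips about this lip and its own lower front edge, and goes over balance by itself at about 0.4 rad.
- rack_board (a point): Middle of the front lower edge of the rack's top board (rack x = 14.5 mm, 201 mm above the counter). The board, 10 mm thick, covers the rear of the row from there back, 11 mm above the cases' tops, so a case cannot be lifted straight out.
- rest_rail (a point): Centre of the steel rest rail, a horizontal bar 12 mm thick along the rack's y in front of the row (rack x = -91 mm, 97 mm above the counter). A tipped case stays leaning on it at about 0.56 rad (32 deg), its upper half clear in front of the row: there it can be gripped across its 30 mm thickness and drawn out along its own length.
- carrier: Fixed aluminium carrier, open on top, 200 (x) x 180 (y) mm, floor 6 mm and wall tops 50 mm above the counter, walls 5 mm. Origin at its underside's centre, x away from the robot. A divider at y = -36.5 mm parts the narrow side (-y) from the wide bay; a cross wall at x = -22.5 mm leaves a small empty pocket at the near end of the narrow side. A steel apron outside the -x wall holds the lock collar.
- narrow_bay (a point): Centre of the narrow bay's floor, inside 115 (carrier x) x 46 (carrier y) mm: the kit case stands upright here, its depth along the carrier's x.
- wide_bay (a point): Centre of the wide bay's floor, inside 190 (carrier x) x 119 (carrier y) mm: springs go here, in any attitude.
- collar (a joint): Angle (rad) of the dark steel lock collar on its vertical post, growing clockwise from above; range -0.2 to 1.8, starts 0 to 0.35; locked mark at 1.3. Stiff (0.06 N m), stays where left. At angle q its lugs lie along the carrier's y, and its pointer along the carrier's -x, both turned clockwise by q. The mark is a small white bar on the apron beside the collar.
- collar_axis (a point): Point on the collar's axis, 37 mm above the counter, 65 mm outside the carrier's -x wall. The collar is a ring 50 mm across, 25 mm tall, bearing two upright lugs facing away from one another, from 24 to 48 mm above the counter, each 16 mm wide, flat outer faces 55 mm apart: grip across both lugs from above.
- spring_a: Brass coil spring, one of three to five on the counter to the right of the rack (None when absent): 30 mm across, 34 mm long, grip it as a solid cylinder; origin at the centre of its lower end, z along its axis. It starts standing on end, but may be knocked over. All springs are alike.
- spring_b: Brass coil spring, one of three to five on the counter to the right of the rack (None when absent): 30 mm across, 34 mm long, grip it as a solid cylinder; origin at the centre of its lower end, z along its axis. It starts standing on end, but may be knocked over. All springs are alike.
- spring_c: Brass coil spring, one of three to five on the counter to the right of the rack (None when absent): 30 mm across, 34 mm long, grip it as a solid cylinder; origin at the centre of its lower end, z along its axis. It starts standing on end, but may be knocked over. All springs are alike.
- spring_d: Brass coil spring, one of three to five on the counter to the right of the rack (None when absent): 30 mm across, 34 mm long, grip it as a solid cylinder; origin at the centre of its lower end, z along its axis. It starts standing on end, but may be knocked over. All springs are alike.
- spring_e: Brass coil spring, one of three to five on the counter to the right of the rack (None when absent): 30 mm across, 34 mm long, grip it as a solid cylinder; origin at the centre of its lower end, z along its axis. It starts standing on end, but may be knocked over. All springs are alike.
- case_a: Plain grey slim case without a ridge, 75 (x) x 30 (y) x 180 (z) mm, standing in the rack's row; origin at the centre of its underside, same axes as the rack. Must stay standing where it is.
- case_b: Plain grey slim case without a ridge, 75 (x) x 30 (y) x 180 (z) mm, standing in the rack's row; origin at the centre of its underside, same axes as the rack. Must stay standing where it is.
- case_c: Plain grey slim case without a ridge, 75 (x) x 30 (y) x 180 (z) mm, standing in the rack's row; origin at the centre of its underside, same axes as the rack. Must stay standing where it is.
- case_d: Plain grey slim case without a ridge, 75 (x) x 30 (y) x 180 (z) mm, standing in the rack's row; origin at the centre of its underside, same axes as the rack. Must stay standing where it is.
- cap: Yellow plastic safety cap, 44 mm across, 34 mm tall, behind the springs; origin at underside centre. Bystander, loose; leave it where it is.
- wrench: Steel wrench 150 mm long lying in front of the rack. Bystander, loose; leave it where it is.
- gauge: Round chrome gauge lying face up, 60 mm across, 25 mm tall, with a 22 mm brass stem, between carrier and rack; origin at underside centre. Bystander, loose; leave it where it is.
- nozzle: Small brass hose nozzle, 26 mm across, 34 mm tall, in front of the rack's right end; origin at underside centre. Bystander, loose; leave it where it is.
There are look-alikes about, which are no part of the job. Leave any black or white look-alike of the spring_e alone.

How it is judged:
On the way, in this order (a step that is already met when the one before it is completed fails the run):
1. the kit case leans forward by more than 0.45 rad (fallen onto the rest rail), its foot still in the rack (angle between kit's own z axis and vertical above 0.45 rad and x of kit in the frame of rack between -0.06 and 0.06 m and z of kit in the frame of rack below 0.06 m), for 0.2 s.
2. the kit case stands in the carrier's narrow bay and every spring lies in the wide bay (x of kit in the frame of carrier between -0.02 and 0.095 m and y of kit in the frame of carrier between -0.085 and -0.039 m and z of kit in the frame of carrier below 0.02 m and angle between kit's own z axis and vertical below 0.3 rad and x of spring_a in the frame of carrier between -0.095 and 0.095 m and y of spring_a in the frame of carrier between -0.036 and 0.087 m and z of each of spring_a, spring_b, spring_c, spring_d, spring_e in the frame of carrier below 0.07 m and x of spring_b in the frame of carrier between -0.095 and 0.095 m and y of spring_b in the frame of carrier between -0.036 and 0.087 m and x of spring_c in the frame of carrier between -0.095 and 0.095 m and y of spring_c in the frame of carrier between -0.036 and 0.087 m and x of spring_d in the frame of carrier between -0.095 and 0.095 m and y of spring_d in the frame of carrier between -0.036 and 0.087 m and x of spring_e in the frame of carrier between -0.095 and 0.095 m and y of spring_e in the frame of carrier between -0.036 and 0.087 m), for 0.2 s.
3. the lock collar is at its locked mark (1.3 rad, within 0.1) (value of joint collar between 1.2 and 1.4 rad), for 0.2 s.
At the end, for the whole second after the job is handed in: The kit case stands on the floor of the carrier's narrow bay, tilted less than 0.3 rad; every spring present lies in the wide bay; all are at rest; the collar stands at 1.3 rad within 0.1; the four plain cases still stand in the row, moved less than 20 mm and tilted less than 0.1 rad (all of step 2 and all of step 3 and linear speed of each of kit, spring_a, spring_b, spring_c, spring_d, spring_e below 0.02 m/s and angle between each of case_a, case_b, case_c, case_d's own z axis and vertical below 0.1 rad and distance of each of case_a, case_b, case_c, case_d from where it was at the start of the episode below 0.02 m); the robot touches nothing.
It fails at once if another case is tipped (over 0.3 rad) or pulled (over 40 mm) out of the row (angle between any of case_a, case_b, case_c, case_d's own z axis and vertical above 0.3 rad or distance of any of case_a, case_b, case_c, case_d from where it was at the start of the episode above 0.04 m).
It fails at once if a bystander (cap, wrench, gauge, nozzle) is shifted by more than 60 mm (distance of any of cap, wrench, gauge, nozzle from where it was at the start of the episode above 0.06 m).
Of spring_a, spring_b, spring_c, spring_d, spring_e only 3 to 5 are there at a start; the rules pass over those that are not, and their reading is None.
At some moment in a run one of spring_a, spring_b, spring_c, spring_d, spring_e may be knocked a few centimetres aside while the robot is not near it.
It also fails if it takes over 210 s, if anything falls off the work surface, if the arm or the gripper's body presses on something with over 40 N, if the wrist force passes 120 N, or if a joint passes its speed limit or range.

## Working session

There is one attempt and no reset: what is moved stays moved. The work goes in short steps, Python scripts to look and compute and a shell command to move; the robot and the scene stay as the last step left them, time stands still between calls to the robot, and variables do not carry over. Pictures are saved under pics/ and viewed, at most 14 in all, crops included, and the job is handed in when it is done.

```bash
mkdir -p pics
cat > h.py <<'E'
import numpy as np,cv2
from station import ctrl
from scipy.spatial.transform import Rotation as Ro
def cam(n):
    c=ctrl.camera(n); return c['img'],np.array(c['intrinsics']),np.array(c['R']),np.array(c['t'])
def ray(c,u,v,z):
    _,K,R,t=c; d=R.T@np.linalg.inv(K)@[u,v,1]; o=-R.T@t
    return o+d*(z-o[2])/d[2]
def proj(c,X):
    _,K,R,t=c; p=K@(R@np.asarray(X,float)+t); return p[:2]/p[2]
def tri(c1,p1,c2,p2):
    A=[];b=[]
    P=[]
    for c,p in((c1,p1),(c2,p2)):
        _,K,R,t=c; P.append(K@np.c_[R,t])
    X=cv2.triangulatePoints(P[0],P[1],np.array(p1,float),np.array(p2,float)).ravel(); return X[:3]/X[3]
def tool():
    o=ctrl.get_obs(); return np.array(o['ee_pos']),Ro.from_euler('xyz',o['eef_rot']).as_matrix()
E
python3 - <<'E'
from h import *
for n in('top','side'):
    c=cam(n); cv2.imwrite(f'pics/{n}0.png',c[0]); print(n,c[1].tolist(),(-c[2].T@c[3]).round(3),c[2].round(3).tolist())
print(ctrl.get_obs(),ctrl.tcp_to_grasp)
E
```

```text
top [[408.6671124730062, 0.0, 324.574281598933], [0.0, 408.6671124730062, 195.16033388238145], [0.0, 0.0, 1.0]] [ 0.428 -0.055  1.052] [[-0.007, -1.0, -0.027], [-0.994, 0.01, -0.107], [0.108, 0.026, -0.994]]
side [[496.2878837897635, 0.0, 319.87513970128447], [0.0, 496.2878837897635, 201.56556264777444], [0.0, 0.0, 1.0]] [ 0.414 -1.094  0.868] [[0.994, -0.113, -0.007], [-0.071, -0.57, -0.818], [0.088, 0.814, -0.575]]
{'time_s': 0.1, 'qpos': array([-1.27957604e+00,  3.00394036e-01,  1.52151303e+00, -7.38789033e-07,
        1.32070546e+00, -6.66139510e-02]), 'joint_vel': array([-0.00115578, -0.00134111, -0.00188875,  0.00122673,  0.00066794,
       -0.00060056]), 'tau': array([-5.67161969e-04, -5.32639074e+01, -3.53286195e+01,  7.08807749e-02,
        2.34064437e-02, -5.41888471e-05]), 'ee_pos': array([ 0.19261635, -0.51513461,  0.40415729]), 'eef_rot': array([-3.14057499e+00, -6.71735261e-05,  3.57834390e-01]), 'force': array([0.86710933, 0.11084197, 0.59039886]), 'moment': array([-0.05900032, -0.03897378, -0.03795587]), 'grip_force': 0.0, 'grip_width': 0.09396055361331802} 0.1804
```

View pics/top0.png

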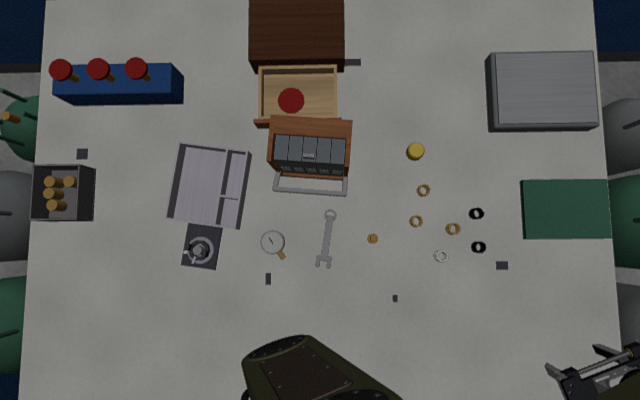

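View pics/side0.png

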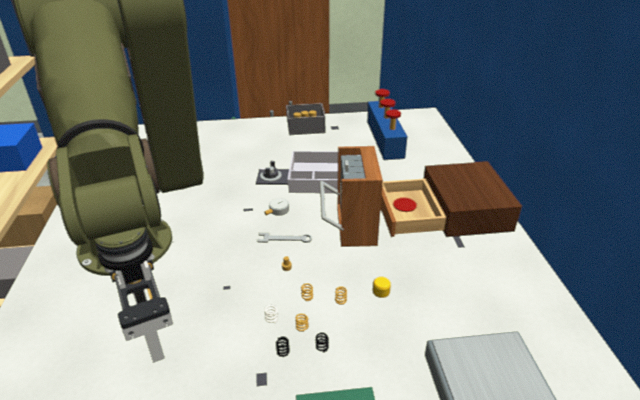

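Top view: brass springs at (424,190), (416,221) and (452,229). The look-alikes are the white ring (441,257), black rings (477,213) and (478,247), brass nozzle (373,239), yellow cap (416,150), and brass parts in the left box (58,190). The kit looks like the case with the ridge near (309,156). I'll check that choice in a crop.

Run:
```python
from h import *
im=cv2.imread('pics/top0.png')
a=cv2.resize(im[105:275,160:360],None,fx=4,fy=4,interpolation=cv2.INTER_CUBIC)[:600]
b=cv2.resize(im[105:205,255:365],None,fx=6,fy=6,interpolation=cv2.INTER_CUBIC)
cv2.imwrite('pics/c1.png',a); cv2.imwrite('pics/c2.png',b)
hsv=cv2.cvtColor(im,cv2.COLOR_BGR2HSV)
c=cam('top')
m=cv2.inRange(hsv,(8,90,60),(25,255,255)); m[:, :365]=0; m[:170]=0; m[:,500:]=0
m=cv2.morphologyEx(m,cv2.MORPH_CLOSE,np.ones((9,9)))
n,l,s,ce=cv2.connectedComponentsWithStats(m)
for i in range(1,n):
    if s[i,4]>15: print(s[i],ce[i],[ray(c,*ce[i],z).round(4) for z in(0.017,0.034)])
```

```text
[417 184  13  12 115] [423.13913043 189.75652174] [array([ 0.5513, -0.2781,  0.017 ]), array([ 0.5493, -0.2744,  0.034 ])]
[410 215  13  12 112] [415.91964286 220.76785714] [array([ 0.4729, -0.2574,  0.017 ]), array([ 0.4722, -0.2541,  0.034 ])]
[446 223  14  11 127] [452.56692913 228.37795276] [array([ 0.4531, -0.3481,  0.017 ]), array([ 0.4527, -0.3433,  0.034 ])]
[368 234  10   9  75] [372.44       238.13333333] [array([ 0.4303, -0.1475,  0.017 ]), array([ 0.4303, -0.1459,  0.034 ])]
```

View pics/c1.png

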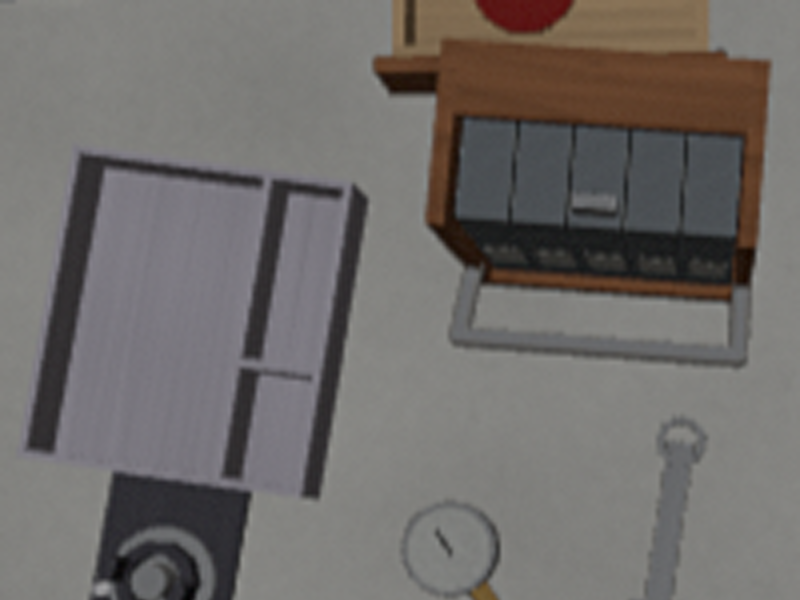

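View pics/c2.png

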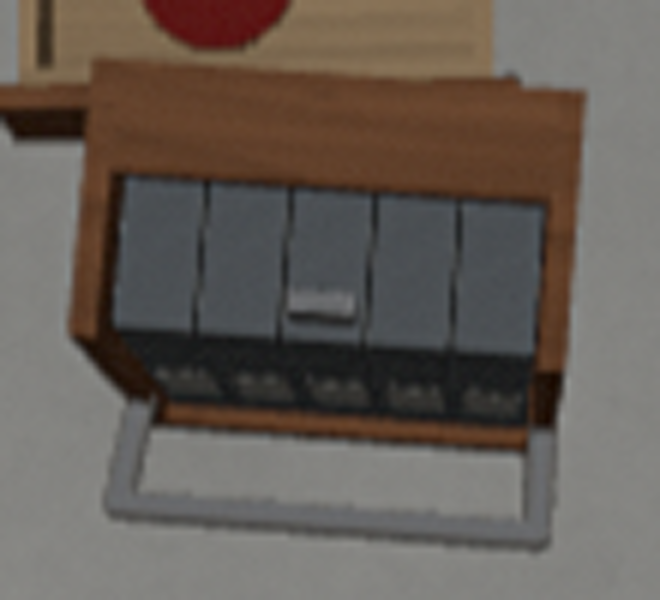

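The crop confirms the kit is the middle of the five, with its ridge at crop px (321,302), full px (308.5,155.3). The carrier's wall-top corners in the first crop are at (78,150), (365,188), (318,497) and (25,455). The collar is at crop (152,580).

Run:
```python
from h import *
c=cam('top'); 
cv2.imwrite('pics/c3.png',cv2.resize(c[0][215:275,170:235],None,fx=9,fy=9,interpolation=cv2.INTER_CUBIC))
def P(s,off,p,z): return ray(c,*[off[i]+(p[i]+.5)/s-.5 for i in(0,1)],z)
o1=(160,105);o2=(255,105)
Q=[P(4,o1,p,.05) for p in((78,150),(365,188),(318,497),(25,455))]
for q in Q: print(q.round(4))
print('sizes',[np.linalg.norm(Q[i]-Q[(i+1)%4]).round(4) for i in range(4)])
cen=np.mean(Q,0); d=(Q[0]-Q[3]+Q[1]-Q[2]); print('carrier',cen.round(4),'yaw',np.arctan2(d[1],d[0]).round(4),[np.arctan2(*(Q[a]-Q[b])[[1,0]]).round(3) for a,b in((0,3),(1,2))],[np.arctan2(-(Q[a]-Q[b])[0],(Q[a]-Q[b])[1]).round(3) for a,b in((0,1),(3,2))])
# rail centre line top z=.103
a,b=P(6,o2,(112,510),.103),P(6,o2,(545,540),.103); v=a-b; print('rail',a.round(4),b.round(4),np.linalg.norm(v).round(4),np.arctan2(-v[0],v[1]).round(4))
a,b=P(6,o2,(122,173),.201),P(6,o2,(547,204),.201); v=a-b; print('board',a.round(4),b.round(4),np.linalg.norm(v).round(4),np.arctan2(-v[0],v[1]).round(4))
# case top front edges
a,b=P(6,o2,(112,327),.190),P(6,o2,(533,355),.190); v=a-b; print('casefront',a.round(4),b.round(4),np.linalg.norm(v).round(4),np.arctan2(-v[0],v[1]).round(4))
print('ridge top',P(6,o2,(321,300),.212).round(4), 'ridge top corners',[P(6,o2,p,.212).round(4) for p in((289,290),(356,293))])
print('rack top corners',[P(6,o2,p,.211).round(4) for p in((95,58),(585,93),(72,335),(560,370))])
```

```text
[0.6751 0.3378 0.05  ]
[0.6483 0.1553 0.05  ]
[0.4553 0.182  0.05  ]
[0.4827 0.365  0.05  ]
sizes [np.float64(0.1845), np.float64(0.1948), np.float64(0.185), np.float64(0.1943)]
carrier [0.5653 0.26   0.05  ] yaw -0.1388 [np.float64(-0.14), np.float64(-0.138)] [np.float64(-0.146), np.float64(-0.149)]
rail [0.5452 0.0902 0.103 ] [ 0.5316 -0.0789  0.103 ] 0.1697 -0.08
board [0.654  0.0724 0.201 ] [ 0.6406 -0.0787  0.201 ] 0.1517 -0.0885
casefront [0.6005 0.0773 0.19  ] [ 0.5885 -0.0733  0.19  ] 0.1511 -0.0798
ridge top [0.6048 0.0008 0.212 ] ridge top corners [array([0.6084, 0.012 , 0.212 ]), array([ 0.6071, -0.0114,  0.212 ])]
rack top corners [array([0.6931, 0.0807, 0.211 ]), array([ 0.6777, -0.0923,  0.211 ]), array([0.5937, 0.0881, 0.211 ]), array([ 0.5792, -0.0822,  0.211 ])]
```

View pics/c3.png

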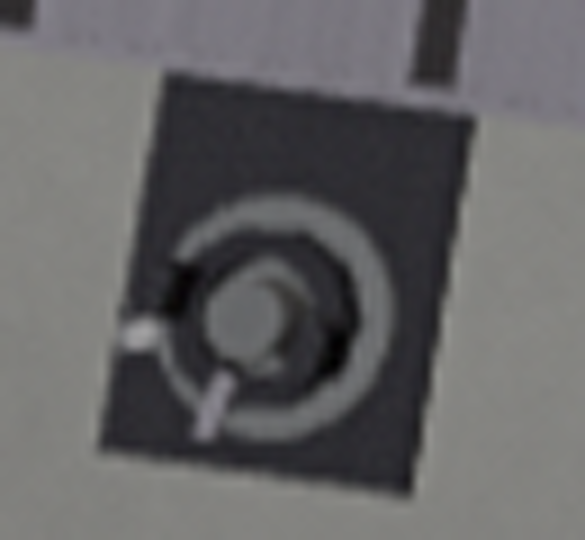

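Kit and rack agree: rack origin is about (0.631, -0.0015) with yaw -0.083, and the ridge reads 0.6048 against the 0.604 expected. The collar pointer (white) is at crop (210,405) and the mark at (140,333). Next I'll close the gripper and hook behind the ridge.

```bash
cat >> h.py <<'E'
RO=np.array([.631,-.0015,0]);RY=-.083
CO=np.array([.565,.2645,0]);CY=-.142
def W(o,yaw,p): return o+Ro.from_euler('z',yaw).apply(p)
def go(p,yaw,tilt=0,off=.1804):
    """shift (cm) and turn to bring the point off ahead of TCP to world p"""
    Rt=(Ro.from_euler('z',yaw)*Ro.from_euler('y',-tilt)*Ro.from_euler('x',np.pi)).as_matrix()
    t=np.asarray(p)-off*Rt[:,2]; x,R=tool()
    return np.r_[R.T@(t-x)*100,Ro.from_matrix(R.T@Rt).as_rotvec()].round(2).tolist()
E
python3 - <<'E'
from h import *
print(go(W(RO,RY,[-.009,0,.25]),RY,off=.199))
E
```

```text
[58.24, -33.14, -4.44, -0.0, 0.0, 0.44]
```

```bash
python3 -m jog '[[0,0,-4.5,0,0,0],[29,-16.5,-4.5,0,0,0.44],[29,-16.5,-4.5,0,0,0.44],[58.2,-33.1,-4.5,0,0,0.44],[58.2,-33.1,-4.5,0,0,0.44],[58.2,-33.1,-4.5,0,0,0.44],[58.2,-33.1,-4.5,0,0,0.44],[58.2,-33.1,-4.5,0,0,0.44]]' 0 20
python3 - <<'E'
from h import *
print(go(W(RO,RY,[-.009,0,.25]),RY,off=.199))
E
```

```text
time_s: 1.0
ee_pos: [0.4115, -0.2527, 0.4498]
eef_rot: [3.142, -0.0, -0.082]
force: [0.8, -0.3, 0.1]
grip_width: 0.0335
grip_force: 0.0
[18.91, -26.84, 0.08, 0.0, -0.0, 0.0]
```

```bash
python3 -m jog '[[18.9,-26.8,0,0,0,0],[18.9,-26.8,0,0,0,0],[18.9,-26.8,0,0,0,0],[18.9,-26.8,0,0,0,0],[18.9,-26.8,0,0,0,0],[18.9,-26.8,0,0,0,0],[18.9,-26.8,0,0,0,0],[18.9,-26.8,0,0,0,0]]' >/dev/null; python3 -m jog '[[0,0,0,0,0,0],[0,0,0,0,0,0],[0,0,0,0,0,0]]';python3 - <<'E'
from h import *
print(go(W(RO,RY,[-.009,0,.198]),RY,off=.199))
c=cam('top');s=cam('side')
a=cv2.resize(c[0][105:205,255:365],None,fx=5,fy=5,interpolation=cv2.INTER_CUBIC)
b=cv2.resize(s[0][110:260,300:400],None,fx=4,fy=4,interpolation=cv2.INTER_CUBIC)[:500]
cv2.imwrite('pics/d1.png',np.hstack([np.pad(b,((0,500-len(b)),(0,0),(0,0))),a])[:,:800])
E
```

```text
time_s: 2.1
ee_pos: [0.6206, -0.0039, 0.45]
eef_rot: [3.142, -0.0, -0.083]
force: [0.3, -0.5, 0.3]
grip_width: 0.0004
grip_force: 0.0
[0.11, -0.33, 5.3, 0.0, -0.0, -0.0]
```

View pics/d1.png

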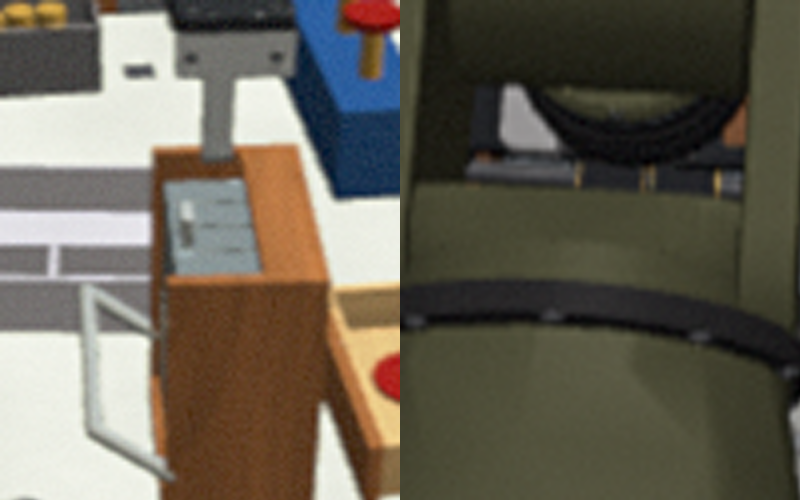

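The side view shows the closed fingers at crop (217,155), above and behind the ridge at (188,225). The top view is blocked by the arm. I'll lower gently and pull.

```bash
python3 -m jog '[[0.1,-0.3,2.5,0,0,0],[0.1,-0.3,4,0,0,0],[0.1,-0.3,5,0,0,0],[0.1,-0.3,5.3,0,0,0],[0.1,-0.3,5.3,0,0,0],[0.1,-0.3,5.3,0,0,0]]'; python3 -m jog '[[-0.5,0,0,0,0,0],[-1,0,0,0,0,0],[-1.5,0,0,0,0,0],[-2,0,0,0,0,0],[-2.5,0,0,0,0,0],[-2.5,0,0,0,0,0]]';python3 - <<'E'
from h import *
s=cam('side')
cv2.imwrite('pics/d2.png',cv2.resize(s[0][110:260,290:410],None,fx=4,fy=4,interpolation=cv2.INTER_CUBIC)[:500])
E
```

```text
time_s: 2.8
ee_pos: [0.6223, -0.0001, 0.3976]
eef_rot: [-3.142, -0.001, -0.082]
force: [0.3, 0.5, -0.2]
grip_width: 0.0006
grip_force: 0.0
time_s: 3.4
ee_pos: [0.5969, 0.0021, 0.3969]
eef_rot: [-3.142, -0.0, -0.082]
force: [-0.8, 0.5, -0.4]
grip_width: 0.0003
grip_force: 0.3
```

View pics/d2.png

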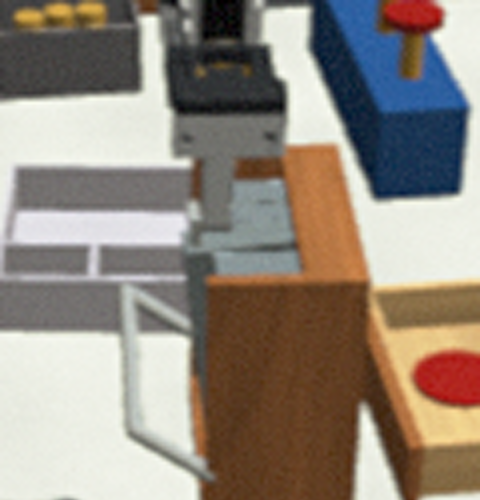

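The kit's ridge (crop (195,235)) has moved ahead of the row, so the case is tipping. I'll keep pulling and drop a few mm.

```bash
python3 -m jog '[[-0.6,0,0.1,0,0,0],[-1.2,0,0.1,0,0,0],[-1.8,0,0.2,0,0,0],[-2.4,0,0.2,0,0,0],[-3,0,0.3,0,0,0],[-3.6,0,0.3,0,0,0],[-4.2,0,0.4,0,0,0],[-4.8,0,0.4,0,0,0]]'; python3 -m jog '[[-0.6,0,0.1,0,0,0],[-1.2,0,0.2,0,0,0],[-1.8,0,0.2,0,0,0],[-2.2,0,0.2,0,0,0],[-2.2,0,0.2,0,0,0],[-2.2,0,0.2,0,0,0],[-2.2,0,0.2,0,0,0],[-2.2,0,-4,0,0,0]]';python3 - <<'E'
from h import *
s=cam('side')
cv2.imwrite('pics/d3.png',cv2.resize(s[0][110:260,270:410],None,fx=4,fy=4,interpolation=cv2.INTER_CUBIC)[:560])
E
```

```text
time_s: 4.25
ee_pos: [0.549, 0.006, 0.3926]
eef_rot: [3.142, 0.0, -0.082]
force: [0.8, -0.3, -0.7]
grip_width: 0.0003
grip_force: 0.1
time_s: 5.05
ee_pos: [0.5277, 0.0077, 0.4287]
eef_rot: [3.141, 0.009, -0.082]
force: [0.2, 0.0, 0.5]
grip_width: 0.0002
grip_force: 0.0
```

View pics/d3.png

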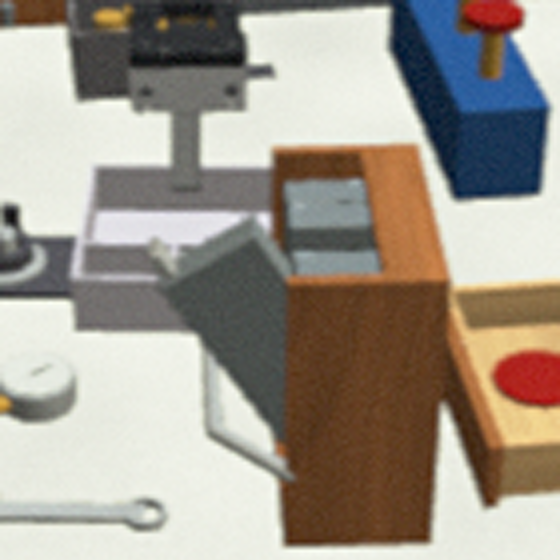

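The kit leans on the rail: near top corners at crop (172,288) and (288,271), far rear corner at (252,220). I'll compare these with the expected lean pose and compute the grasp.

```bash
cat >> h.py <<'E'
TH=.56
def K2W(p,th=TH): # kit point -> world while leaning; lower front edge at the lip
    q=Ro.from_euler('y',-th).apply(np.asarray(p)-[-.0375,0,0])+[-.0385,0,.018]
    return W(RO,RY,q)
E
python3 - <<'E'
from h import *
s=cam('side')
for th in(.53,.56,.6):
  print(th,[proj(s,K2W(p,th)).round(1).tolist() for p in([-.0375,-.015,.18],[.0375,-.015,.18],[.0375,.015,.18])])
print('seen [312.7,181.7] [341.7,177.5] [332.7,164.7]')
g=K2W([-.008,0,.145]); print('grasp',g)
# rear wall of foot check
print(K2W([.0375,0,0]),K2W([-.0375,0,0]))
print('pre',go(K2W([-.008,0,.225]),RY,TH),'final',go(g,RY,TH))
E
```

```text
0.53 [[307.6, 178.9], [332.5, 165.9], [331.9, 159.9]]
0.56 [[305.8, 179.9], [330.3, 166.2], [329.7, 160.3]]
0.6 [[303.6, 181.2], [327.3, 166.8], [326.8, 160.8]]
seen [312.7,181.7] [341.7,177.5] [332.7,164.7]
grasp [0.54078367 0.0060052  0.15652198]
[ 0.65595792 -0.00357628  0.05783896] [0.59263254 0.00169183 0.018     ]
pre [-12.58, 0.06, 5.92, -0.0, 0.55, 0.0] final [-8.37, 0.06, 12.72, -0.0, 0.55, 0.0]
```

```bash
sed -i 's/\[-.0385,0,.018\]/[-.0297,0,.010]/; s/^TH=.*/TH=.556/' h.py
python3 - <<'E'
from h import *
s=cam('side')
print([proj(s,K2W(p)).round(1).tolist() for p in([-.0375,-.015,.18],[.0375,-.015,.18],[.0375,.015,.18])])
print('seen [312.7,182] [334.5,168.7] [332.5,164.7]')
for z in(.145,.15):
  g=K2W([-.008,0,z]); print('grasp',g,'pre',go(K2W([-.008,0,.225]),RY,TH),'final',go(g,RY,TH))
E
```

```text
[[309.5, 182.3], [334.0, 168.8], [333.3, 162.8]]
seen [312.7,182] [334.5,168.7] [332.5,164.7]
grasp [0.55010597 0.00522967 0.14872899] pre [-11.53, 0.06, 6.44, -0.0, 0.55, 0.0] final [-7.33, 0.06, 13.25, -0.0, 0.55, 0.0]
grasp [0.54747609 0.00544845 0.15297585] pre [-11.53, 0.06, 6.44, -0.0, 0.55, 0.0] final [-7.6, 0.06, 12.83, -0.0, 0.55, 0.0]
```

```bash
python3 -m jog '[[-5,0,-2,0,0,0],[-10,0,-2,0,0.15,0],[-13,0,0,0,0.3,0],[-13,0,3,0,0.45,0],[-12,0,5,0,0.55,0],[-11.5,0,6.4,0,0.55,0],[-11.5,0,6.4,0,0.55,0],[-11.5,0,6.4,0,0.55,0]]' 65 30
python3 - <<'E'
from h import *
print(go(K2W([-.008,0,.147]),RY,TH))
E
```

```text
time_s: 6.0
ee_pos: [0.413, 0.0172, 0.3687]
eef_rot: [3.142, -0.549, -0.082]
force: [-0.4, 0.2, -0.0]
grip_width: 0.0594
grip_force: 0.0
[0.13, 0.06, 7.7, -0.0, 0.01, 0.0]
```

```bash
python3 -m jog '[[0.1,0,2,0,0.01,0],[0.1,0,4,0,0.01,0],[0.1,0,6,0,0.01,0],[0.1,0,7.5,0,0.01,0],[0.1,0,7.7,0,0.01,0],[0.1,0,7.7,0,0.01,0]]'; python3 -m jog '[[0,0,0,0,0,0],[0,0,0,0,0,0],[0,0,0,0,0,0],[0,0,0,0,0,0],[0,0,0,0,0,0]]' 0 40
python3 - <<'E'
from h import *
s=cam('side')
cv2.imwrite('pics/d4.png',cv2.resize(s[0][100:260,260:410],None,fx=3.5,fy=3.5,interpolation=cv2.INTER_CUBIC))
E
```

```text
time_s: 6.6
ee_pos: [0.454, 0.0138, 0.3041]
eef_rot: [3.142, -0.56, -0.082]
force: [-0.0, 0.5, 0.9]
grip_width: 0.061
grip_force: 0.0
time_s: 7.1
ee_pos: [0.454, 0.0138, 0.3038]
eef_rot: [3.142, -0.561, -0.082]
force: [-0.8, -0.2, 2.8]
grip_width: 0.0299
grip_force: 40.0
```

View pics/d4.png

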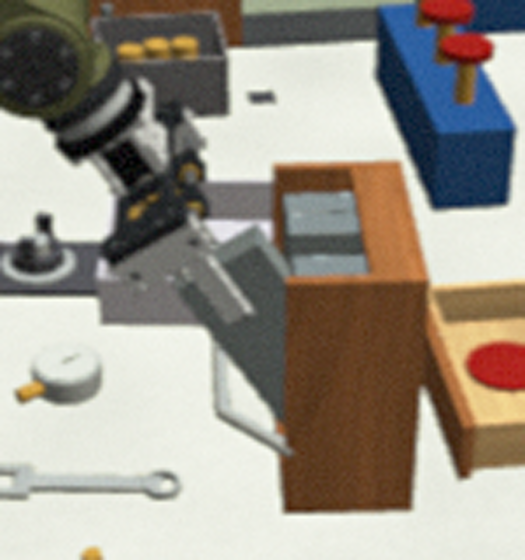

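```bash
python3 -m jog '[[0,0,-1,0,0,0],[0.1,0,-2.5,0,0,0],[0.1,0,-4,0,0,0],[0.1,0,-5.5,0,0,0],[0.1,0,-7,0,0,0],[0.1,0,-8.5,0,0,0],[0.1,0,-10,0,0,0],[0.1,0,-11,0,0,0]]';python3 -m jog '[[0,0,-1,0,0,0],[0,0,-2,0,0,0],[0,0,-3.5,0,0,0],[0,0,-5,0,0,0],[0,0,-6.5,0,0,0],[0,0,-8,0,0,0],[0,0,-8,0,0,0],[0,0,-8,0,0,0]]'
python3 - <<'E'
from h import *
s=cam('side');c=cam('top')
cv2.imwrite('pics/d5.png',np.hstack([s[0][40:300,120:460],c[0][60:320,140:480]]))
E
```

```text
time_s: 7.95
ee_pos: [0.3959, 0.0186, 0.3978]
eef_rot: [-3.142, -0.56, -0.082]
force: [0.3, -0.0, -3.5]
grip_width: 0.03
grip_force: 40.0
time_s: 8.75
ee_pos: [0.3542, 0.022, 0.4647]
eef_rot: [-3.142, -0.56, -0.082]
force: [0.3, -0.6, -4.5]
grip_width: 0.03
grip_force: 40.0
```

View pics/d5.png

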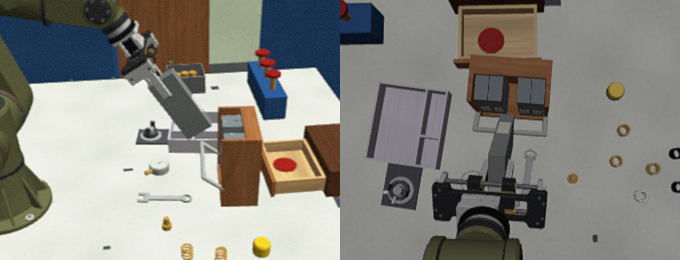

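The kit hangs clear of the rack, and two plain cases stand on each side of its place. While the carrier is unobstructed I'll refine its pose with brightness profiles.

Run:
```python
from h import *
c=cam('top'); g=cv2.cvtColor(c[0],cv2.COLOR_BGR2GRAY).astype(np.float32)
def prof(f,xs,ys):
    out=[]
    for a in xs:
        uv=np.array([proj(c,W(CO,CY,[*f(a,b),.05])) for b in ys],np.float32)
        out.append(cv2.remap(g,uv[:,0].reshape(1,-1),uv[:,1].reshape(1,-1),cv2.INTER_LINEAR).ravel())
    return np.mean(out,0).round().astype(int)
ys=np.arange(-.104,.105,.002)
for r in((.0,.03),(.05,.08)):
    print(r);p=prof(lambda a,b:(a,b),np.linspace(*r,20),ys); print(' '.join(f'{int(round(y*1000))}:{v}' for y,v in zip(ys,p)))
xs=np.arange(-.112,.113,.002)
p=prof(lambda a,b:(b,a),np.linspace(-.02,.06,20),xs); print('x wide');print(' '.join(f'{int(round(y*1000))}:{v}' for y,v in zip(xs,p)))
p=prof(lambda a,b:(b,a),np.linspace(-.075,-.055,20),xs); print('x nar');print(' '.join(f'{int(round(y*1000))}:{v}' for y,v in zip(xs,p)))
```

```text
(0.0, 0.03)
-104:144 -102:144 -100:129 -98:83 -96:56 -94:51 -92:53 -90:59 -88:87 -86:125 -84:136 -82:135 -80:132 -78:132 -76:133 -74:134 -72:135 -70:134 -68:134 -66:132 -64:130 -62:132 -60:134 -58:134 -56:134 -54:134 -52:133 -50:122 -48:83 -46:56 -44:53 -42:53 -40:54 -38:68 -36:106 -34:134 -32:136 -30:136 -28:134 -26:133 -24:132 -22:133 -20:133 -18:131 -16:131 -14:132 -12:132 -10:133 -8:133 -6:132 -4:133 -2:134 0:133 2:133 4:133 6:133 8:132 10:133 12:134 14:134 16:135 18:134 20:133 22:133 24:132 26:132 28:132 30:131 32:131 34:132 36:134 38:132 40:131 42:133 44:133 46:134 48:134 50:133 52:132 54:132 56:132 58:132 60:132 62:132 64:133 66:134 68:128 70:97 72:62 74:53 76:54 78:55 80:55 82:54 84:55 86:71 88:107 90:134 92:138 94:142 96:143 98:143 100:143 102:143 104:143
(0.05, 0.08)
-104:142 -102:140 -100:118 -98:73 -96:54 -94:52 -92:53 -90:61 -88:90 -86:127 -84:136 -82:132 -80:130 -78:130 -76:130 -74:131 -72:131 -70:132 -68:131 -66:128 -64:127 -62:129 -60:132 -58:133 -56:133 -54:133 -52:133 -50:117 -48:76 -46:55 -44:52 -42:53 -40:56 -38:75 -36:113 -34:135 -32:135 -30:133 -28:133 -26:132 -
[... 1451 characters left out ...]
:131 -76:132 -74:131 -72:132 -70:132 -68:132 -66:132 -64:132 -62:132 -60:132 -58:133 -56:133 -54:133 -52:133 -50:133 -48:133 -46:133 -44:133 -42:133 -40:133 -38:134 -36:134 -34:134 -32:135 -30:135 -28:127 -26:100 -24:99 -22:120 -20:132 -18:134 -16:134 -14:134 -12:134 -10:134 -8:134 -6:134 -4:134 -2:133 0:133 2:134 4:134 6:134 8:134 10:133 12:134 14:134 16:133 18:133 20:134 22:133 24:133 26:133 28:133 30:133 32:133 34:133 36:133 38:133 40:133 42:133 44:133 46:133 48:132 50:132 52:132 54:132 56:131 58:131 60:131 62:131 64:131 66:131 68:130 70:130 72:130 74:130 76:130 78:130 80:130 82:130 84:131 86:129 88:108 90:76 92:52 94:57 96:93 98:122 100:133 102:136 104:137 106:137 108:137 110:137 112:137
```

```bash
sed -i 's/^CO=.*/CO=np.array([.5655,.2665,0]);CY=-.149/' h.py
python3 - <<'E'
from h import *
b=W(CO,CY,[.029,-.062,0]);print(b)
print(go([.43,.20,.32],CY))
E
```

```text
[0.58497482 0.20088193 0.        ]
[7.06, -18.36, 0.15, -0.02, -0.56, 0.07]
```

```bash
python3 -m jog '[[0,-4,-1,0,0,0],[2,-8,-1,0,-0.14,0],[4,-12,-1,0,-0.28,0],[6,-16,0,-0.01,-0.42,0.04],[7,-18.4,0.2,-0.02,-0.56,0.07],[7,-18.4,0.2,-0.02,-0.56,0.07],[7,-18.4,0.2,-0.02,-0.56,0.07],[7,-18.4,0.2,-0.02,-0.56,0.07]]'
python3 - <<'E'
from h import *
b=W(CO,CY,[.029,-.062,0])
for z in(.32,.23): print(go([*b[:2],z],CY))
E
```

```text
time_s: 9.7
ee_pos: [0.4294, 0.1999, 0.5003]
eef_rot: [-3.142, -0.001, -0.154]
force: [-0.6, 0.5, -3.3]
grip_width: 0.0299
grip_force: 40.0
[15.36, -2.49, 0.0, -0.0, -0.0, -0.01]
[15.35, -2.49, 9.0, -0.0, -0.0, -0.01]
```

```bash
python3 -m jog '[[4,-0.7,0,0,0,0],[8,-1.3,0,0,0,0],[12,-2,0,0,0,0],[15.4,-2.5,0,0,0,0],[15.4,-2.5,3,0,0,0],[15.4,-2.5,6,0,0,0],[15.4,-2.5,9,0,0,0],[15.4,-2.5,9,0,0,0]]'
python3 - <<'E'
from h import *
s=cam('side');c=cam('top')
b=cv2.resize(s[0][90:210,260:360],None,fx=5,fy=5,interpolation=cv2.INTER_CUBIC)
cv2.imwrite('pics/d6.png',b)
print([proj(s,W(CO,CY,p)).round(1).tolist() for p in([0,-.077,.083],[.075,-.077,.083])])
b=W(CO,CY,[.029,-.062,0]);print(go([*b[:2],.16],CY))
E
```

```text
time_s: 10.5
ee_pos: [0.5851, 0.2006, 0.4069]
eef_rot: [3.139, 0.005, -0.155]
force: [0.3, -0.4, -3.5]
grip_width: 0.0293
grip_force: 40.0
[[319.7, 168.4], [344.4, 168.7]]
[-0.05, 0.02, 7.15, -0.0, -0.0, -0.01]
```

View pics/d6.png

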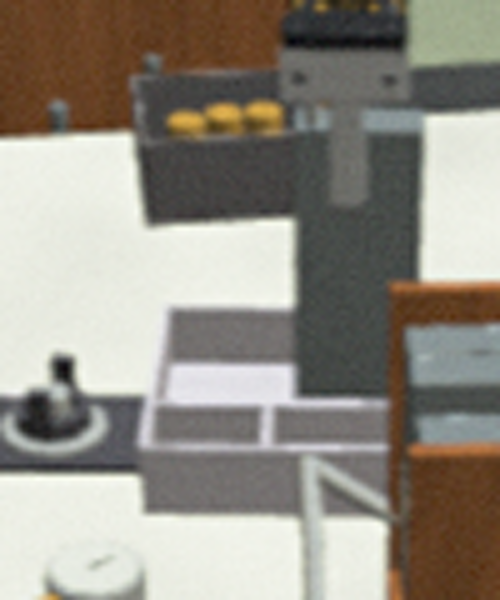

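The kit hangs upright above the bay. Its lower corner is at full px (319.4,169.4) against the predicted (319.7,168.4), so I'll lower it.

```bash
python3 -m jog '[[0,0,2,0,0,-0.01],[0,0,4,0,0,-0.01],[0,0,5.5,0,0,-0.01],[0,0,6.3,0,0,-0.01],[0,0,6.8,0,0,-0.01],[0,0,7,0,0,-0.01],[0,0,7.1,0,0,-0.01],[0,0,7.1,0,0,-0.01]]'; python3 -m jog '[[0,0,0.1,0,0,0],[0,0,0.2,0,0,0],[0,0,0.2,0,0,0]]'
```

```text
time_s: 11.4
ee_pos: [0.5855, 0.2016, 0.34]
eef_rot: [-3.141, -0.0, -0.144]
force: [-0.0, 0.1, -2.8]
grip_width: 0.0296
grip_force: 40.0
time_s: 11.7
ee_pos: [0.5855, 0.2016, 0.3375]
eef_rot: [-3.142, 0.0, -0.144]
force: [-0.1, -0.7, -2.8]
grip_width: 0.0293
grip_force: 40.0
```

```bash
for i in 1 2 3; do python3 -m jog '[[0,0,0.1,0,0,0],[0,0,0.15,0,0,0],[0,0,0.15,0,0,0]]' | grep -E 'ee_pos|force:'; done
```

```text
ee_pos: [0.5855, 0.2016, 0.3359]
force: [0.1, -0.3, -3.4]
grip_force: 40.0
ee_pos: [0.5855, 0.2016, 0.3345]
force: [0.6, 0.1, -3.7]
grip_force: 40.0
ee_pos: [0.5854, 0.2016, 0.3343]
force: [-4.5, -1.8, 6.7]
grip_force: 40.0
```

Contact at the floor height expected. Release, then retreat to look at the springs.

```bash
python3 -m jog '[[0,0,0,0,0,0],[0,0,0,0,0,0],[0,0,0,0,0,0],[0,0,-4,0,0,0],[0,0,-8,0,0,0],[0,0,-12,0,0,0],[0,0,-15,0,0,0],[0,0,-15,0,0,0]]' 60; python3 -m jog '[[-15,0,0,0,0,-0.8],[-15,0,0,0,0,-0.8],[-15,0,0,0,0,-0.8],[-15,20,0,0,0,-1.2],[-15,20,0,0,0,-1.2],[-15,20,0,0,0,-1.2],[-15,20,0,0,0,-1.2],[-15,20,0,0,0,-1.2]]'
cat >> h.py <<'E'
def springs(c):
    hsv=cv2.cvtColor(c[0],cv2.COLOR_BGR2HSV)
    m=cv2.inRange(hsv,(8,90,60),(25,255,255)); m[:,:385]=0; m[:165]=0; m[:,560:]=0; m[300:]=0
    m=cv2.morphologyEx(m,cv2.MORPH_CLOSE,np.ones((9,9)))
    n,l,s,ce=cv2.connectedComponentsWithStats(m)
    return [(s[i].tolist(),ray(c,*ce[i],.022).round(4)) for i in range(1,n) if s[i,4]>15]
E
python3 - <<'E'
from h import *
s=cam('side');c=cam('top')
cv2.imwrite('pics/d7.png',np.hstack([s[0][80:360,200:420],c[0][100:380,150:500]]))
for x in springs(c): print(x)
print(ctrl.get_obs()['qpos'])
print('s1',go([.5505,-.277,.10],1.42))
E
```

```text
time_s: 13.4
ee_pos: [0.5851, 0.2014, 0.4878]
eef_rot: [-3.138, -0.006, -0.144]
force: [0.4, -1.2, -0.4]
grip_width: 0.0563
grip_force: 0.0
time_s: 14.2
ee_pos: [0.4077, 0.0232, 0.4824]
eef_rot: [-3.141, 0.0, 0.979]
force: [1.0, -0.5, -0.3]
grip_width: 0.0561
grip_force: 0.0
([417, 184, 13, 12, 116], array([ 0.5506, -0.277 ,  0.022 ]))
([410, 215, 13, 12, 113], array([ 0.4726, -0.2565,  0.022 ]))
([446, 223, 14, 11, 127], array([ 0.453 , -0.3467,  0.022 ]))
[-3.33029919e-02 -7.84973234e-02  1.76029749e+00 -1.92361347e-04
  1.46055913e+00  5.59669791e-01]
s1 [-16.9, 28.6, 20.2, -0.0, 0.0, -0.44]
```

View pics/d7.png

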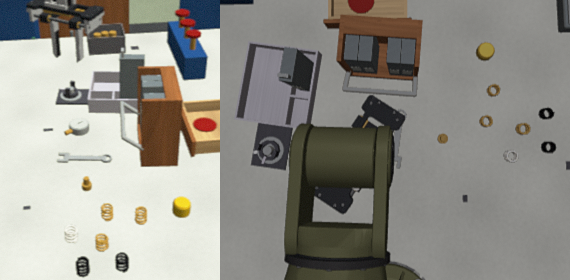

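The kit stands in the narrow bay and the three springs are unmoved. Going to the first spring.

```bash
python3 -m jog '[[-4,7,0,0,0,-0.1],[-8,14,0,0,0,-0.2],[-12,20,0,0,0,-0.3],[-16.9,28.6,5,0,0,-0.44],[-16.9,28.6,10,0,0,-0.44],[-16.9,28.6,20,0,0,-0.44],[-16.9,28.6,20,0,0,-0.44],[-16.9,28.6,20,0,0,-0.44]]' 60 15;  python3 -m jog '[[0,0,0,0,0,0],[0,0,0,0,0,0],[0,0,0,0,0,0],[0,0,0,0,0,0]]'
python3 - <<'E'
from h import *
for x in springs(cam('top')): print(x)
print('s1',go([.5505,-.277,.024],1.42))
E
```

```text
time_s: 15.1
ee_pos: [0.5433, -0.2599, 0.3099]
eef_rot: [-3.141, -0.001, 1.411]
force: [0.8, -0.1, -0.1]
grip_width: 0.0564
grip_force: 0.0
time_s: 15.5
ee_pos: [0.5429, -0.259, 0.315]
eef_rot: [3.138, 0.001, 1.415]
force: [0.2, -0.3, 0.5]
grip_width: 0.0566
grip_force: 0.0
s1 [-1.64, 1.01, 11.04, 0.0, 0.0, -0.01]
```

```bash
python3 -m jog '[[-1.6,1,2,0,0,0],[-1.6,1,5,0,0,0],[-1.6,1,8,0,0,0],[-1.6,1,10,0,0,0],[-1.6,1,11,0,0,0],[-1.6,1,11,0,0,0],[-1.6,1,11,0,0,0]]'; python3 -m jog '[[0,0,0,0,0,0],[0,0,0,0,0,0],[0,0,0,0,0,0],[0,0,0,0,0,0],[0,0,-5,0,0,0],[0,0,-10,0,0,0],[0,0,-15,0,0,0],[0,0,-18,0,0,0]]' 0 15
python3 - <<'E'
from h import *
print('w',go(W(CO,CY,[.06,.04,.30]),1.42));
E
```

```text
time_s: 16.25
ee_pos: [0.5504, -0.2772, 0.2041]
eef_rot: [3.14, 0.001, 1.414]
force: [-0.8, -0.1, 0.6]
grip_width: 0.0564
grip_force: 0.0
time_s: 17.05
ee_pos: [0.5499, -0.2771, 0.387]
eef_rot: [3.138, 0.001, 1.414]
force: [0.8, 0.2, -0.8]
grip_width: 0.0294
grip_force: 15.0
w [57.97, -0.93, -9.43, 0.0, 0.0, -0.01]
```

```bash
python3 -m jog '[[0,0,-5,0,0,0],[2,0,-9.4,0,0,0],[58,-0.9,-9.4,0,0,0],[58,-0.9,-9.4,0,0,0],[58,-0.9,-9.4,0,0,0],[58,-0.9,-9.4,0,0,0],[58,-0.9,-9.4,0,0,0],[58,-0.9,-9.4,0,0,0]]' >/dev/null
python3 - <<'E'
from h import *
print(tool()[0],'w',go(W(CO,CY,[.06,.04,.30]),1.42));
E
```

```text
[0.59504064 0.04164522 0.4768602 ] w [25.8, -0.45, -0.35, -0.0, -0.0, -0.01]
```

```bash
python3 -m jog '[[25.8,-0.4,-0.4,0,0,0],[25.8,-0.4,-0.4,0,0,0],[25.8,-0.4,-0.4,0,0,0],[25.8,-0.4,-0.4,0,0,0],[25.8,-0.4,-0.4,0,0,0],[25.8,-0.4,-0.4,0,0,0],[25.8,-0.4,-0.4,0,0,0],[25.8,-0.4,-0.4,0,0,0]]' >/dev/null
python3 - <<'E'
from h import *
print(tool()[0],'w',go(W(CO,CY,[.06,.04,.033]),1.42));
E
```

```text
[0.6316291  0.29408015 0.48064315] w [0.3, -0.12, 26.72, -0.0, 0.0, -0.01]
```

```bash
python3 -m jog '[[2.3,-1.1,5,0,0,0],[2.3,-1.1,10,0,0,0],[2.3,-1.1,15,0,0,0],[2.3,-1.1,20,0,0,0],[2.3,-1.1,24,0,0,0],[2.3,-1.1,26,0,0,0],[2.3,-1.1,26.7,0,0,0],[2.3,-1.1,26.7,0,0,0]]'; python3 -m jog '[[0,0,0,0,0,0],[0,0,0,0,0,0],[0,0,0,0,0,0],[0,0,-5,0,0,0],[0,0,-10,0,0,0],[0,0,-15,0,0,0],[0,0,-20,0,0,0],[0,0,-26,0,0,0]]' 43
python3 - <<'E'
from h import *
print('s2',go([.4726,-.2565,.3],1.42)); 
for x in springs(cam('top')): print(x)
E
```

```text
time_s: 19.45
ee_pos: [0.6246, 0.3183, 0.2141]
eef_rot: [-3.141, -0.0, 1.413]
force: [0.2, 0.3, -0.5]
grip_width: 0.0297
grip_force: 15.0
time_s: 20.25
ee_pos: [0.6236, 0.3193, 0.4668]
eef_rot: [3.141, -0.001, 1.414]
force: [-0.3, -0.6, 0.4]
grip_width: 0.0403
grip_force: 0.0
s2 [-59.22, -5.94, -1.41, 0.0, -0.0, -0.01]
([410, 215, 13, 12, 112], array([ 0.4727, -0.2564,  0.022 ]))
([446, 223, 14, 11, 127], array([ 0.453 , -0.3467,  0.022 ]))
```

```bash
python3 -m jog '[[-59.2,-5.9,-1.4,0,0,0],[-59.2,-5.9,-1.4,0,0,0],[-59.2,-5.9,-1.4,0,0,0],[-59.2,-5.9,-1.4,0,0,0],[-59.2,-5.9,-1.4,0,0,0],[-59.2,-5.9,-1.4,0,0,0],[-59.2,-5.9,-1.4,0,0,0],[-59.2,-5.9,-1.4,0,0,0]]' 60 >/dev/null
python3 - <<'E'
from h import *
print(tool()[0],'s2',go([.4727,-.2564,.15],1.42));
E
```

```text
[ 0.52184492 -0.06902751  0.47368671] s2 [-19.27, -1.95, 14.33, 0.0, -0.0, -0.01]
```

```bash
python3 -m jog '[[-6,-0.6,0,0,0,0],[-11,-1.2,3,0,0,0],[-16,-1.6,7,0,0,0],[-19.3,-2,11,0,0,0],[-19.3,-2,14,0,0,0],[-19.3,-2,14,0,0,0],[-19.3,-2,14,0,0,0],[-19.3,-2,14,0,0,0]]' >/dev/null
python3 - <<'E'
from h import *
print(tool()[0],'s2',go([.4727,-.2564,.024],1.42)); 
for x in springs(cam('top')): print(x)
E
```

```text
[ 0.47377586 -0.25425934  0.33519374] s2 [-0.22, -0.1, 13.08, 0.0, 0.0, -0.0]
([410, 216, 6, 9, 23], array([ 0.4755, -0.2459,  0.022 ]))
```

```bash
python3 -m jog '[[-0.2,-0.1,3,0,0,0],[-0.2,-0.1,6,0,0,0],[-0.2,-0.1,9,0,0,0],[-0.2,-0.1,12,0,0,0],[-0.2,-0.1,13,0,0,0],[-0.2,-0.1,13.1,0,0,0],[-0.2,-0.1,13.1,0,0,0]]' >/dev/null; python3 -m jog '[[0,0,0,0,0,0],[0,0,0,0,0,0],[0,0,0,0,0,0],[0,0,0,0,0,0],[0,0,-5,0,0,0],[0,0,-10,0,0,0],[0,0,-15,0,0,0],[0,0,-20,0,0,0]]' 0 15
python3 - <<'E'
from h import *
print('w',go(W(CO,CY,[-.05,.06,.30]),1.42));
E
```

```text
time_s: 23.45
ee_pos: [0.4715, -0.2565, 0.4043]
eef_rot: [-3.141, -0.0, 1.414]
force: [0.2, -0.1, 0.2]
grip_width: 0.03
grip_force: 15.0
w [59.09, -3.91, -7.61, -0.0, -0.0, -0.01]
```

```bash
python3 -m jog '[[3,0,-4,0,0,0],[8,0,-7.6,0,0,0],[59.1,-3.9,-7.6,0,0,0],[59.1,-3.9,-7.6,0,0,0],[59.1,-3.9,-7.6,0,0,0],[59.1,-3.9,-7.6,0,0,0],[59.1,-3.9,-7.6,0,0,0],[59.1,-3.9,-7.6,0,0,0]]' >/dev/null
python3 - <<'E'
from h import *
print(tool()[0],'w',go(W(CO,CY,[-.05,.06,.20]),1.42));
E
```

```text
[0.5069649  0.11401584 0.47548803] w [21.93, -1.64, 9.51, 0.0, -0.0, -0.01]
```

```bash
python3 -m jog '[[6,-0.4,0,0,0,0],[12,-0.8,0,0,0,0],[17,-1.2,0,0,0,0],[22,-1.6,2,0,0,0],[22,-1.6,6,0,0,0],[22,-1.6,9.5,0,0,0],[22,-1.6,9.5,0,0,0],[22,-1.6,9.5,0,0,0]]' >/dev/null
python3 - <<'E'
from h import *
print(tool()[0],'w',go(W(CO,CY,[-.05,.06,.033]),1.42));
E
```

```text
[0.52607417 0.33157444 0.38139735] w [0.15, -0.13, 16.8, -0.0, -0.0, -0.01]
```

```bash
python3 -m jog '[[0.1,-0.1,4,0,0,0],[0.1,-0.1,8,0,0,0],[0.1,-0.1,12,0,0,0],[0.1,-0.1,15,0,0,0],[0.1,-0.1,16.8,0,0,0],[0.1,-0.1,16.8,0,0,0],[0.1,-0.1,16.8,0,0,0]]'; python3 -m jog '[[0,0,0,0,0,0],[0,0,0,0,0,0],[0,0,0,0,0,0],[0,0,-5,0,0,0],[0,0,-10,0,0,0],[0,0,-15,0,0,0],[0,0,-20,0,0,0],[0,0,-26,0,0,0]]' 43
python3 - <<'E'
from h import *
for x in springs(cam('top')): print(x)
print('s3',go([.453,-.3467,.3],1.42));
E
```

```text
time_s: 25.75
ee_pos: [0.5259, 0.333, 0.2149]
eef_rot: [3.139, -0.002, 1.414]
force: [-0.3, 1.1, 0.7]
grip_width: 0.0294
grip_force: 15.0
time_s: 26.55
ee_pos: [0.5245, 0.3326, 0.4651]
eef_rot: [3.141, -0.001, 1.414]
force: [-0.5, -0.8, -0.2]
grip_width: 0.0407
grip_force: 0.0
([446, 223, 14, 11, 127], array([ 0.453 , -0.3467,  0.022 ]))
s3 [-68.19, 3.57, -1.11, 0.01, -0.01, -0.01]
```

```bash
python3 -m jog '[[-68,3.5,-1,0,0,0],[-68,3.5,-1,0,0,0],[-68,3.5,-1,0,0,0],[-68,3.5,-1,0,0,0],[-68,3.5,-1,0,0,0],[-68,3.5,-1,0,0,0],[-68,3.5,-1,0,0,0],[-68,3.5,-1,0,0,0]]' 60 >/dev/null
python3 - <<'E'
from h import *
print(tool()[0],'s3',go([.453,-.3467,.15],1.42)); 
for x in springs(cam('top')): print(x)
E
```

```text
[ 0.48221288 -0.06662477  0.46849982] s3 [-28.12, 1.46, 13.81, 0.0, -0.0, -0.01]
([446, 223, 14, 11, 127], array([ 0.453 , -0.3467,  0.022 ]))
```

```bash
python3 -m jog '[[-5,0.3,0,0,0,0],[-10,0.5,2,0,0,0],[-14,0.7,4,0,0,0],[-18,1,6,0,0,0],[-23,1.2,9,0,0,0],[-28.1,1.5,12,0,0,0],[-28.1,1.5,13.8,0,0,0],[-28.1,1.5,13.8,0,0,0]]' >/dev/null
python3 - <<'E'
from h import *
print(tool()[0],'s3',go([.453,-.3467,.024],1.42)); 
for x in springs(cam('top')): print(x)
E
```

```text
[ 0.45312852 -0.34603525  0.32656514] s3 [-0.1, 0.06, 12.22, -0.0, -0.0, -0.01]
([446, 223, 14, 11, 127], array([ 0.453 , -0.3467,  0.022 ]))
```

```bash
python3 -m jog '[[-0.1,0,3,0,0,0],[-0.1,0,6,0,0,0],[-0.1,0,9,0,0,0],[-0.1,0,11,0,0,0],[-0.1,0,12.2,0,0,0],[-0.1,0,12.2,0,0,0],[-0.1,0,12.2,0,0,0]]' >/dev/null; python3 -m jog '[[0,0,0,0,0,0],[0,0,0,0,0,0],[0,0,0,0,0,0],[0,0,0,0,0,0],[0,0,-5,0,0,0],[0,0,-10,0,0,0],[0,0,-15,0,0,0],[0,0,-20,0,0,0]]' 0 15
python3 - <<'E'
from h import *
print('w',go(W(CO,CY,[0,.025,.30]),1.42));
E
```

```text
time_s: 29.8
ee_pos: [0.4536, -0.3455, 0.4102]
eef_rot: [-3.141, -0.0, 1.414]
force: [0.4, -0.9, -0.4]
grip_width: 0.0295
grip_force: 15.0
w [64.69, 1.49, -7.01, -0.0, -0.0, -0.01]
```

```bash
python3 -m jog '[[3,0,-4,0,0,0],[8,0,-7,0,0,0],[64.7,1.5,-7,0,0,0],[64.7,1.5,-7,0,0,0],[64.7,1.5,-7,0,0,0],[64.7,1.5,-7,0,0,0],[64.7,1.5,-7,0,0,0],[64.7,1.5,-7,0,0,0]]' >/dev/null
python3 - <<'E'
from h import *
print(tool()[0],'w',go(W(CO,CY,[0,.025,.30]),1.42));
E
```

```text
[0.51959631 0.02329384 0.47625795] w [27.24, 0.72, -0.41, 0.0, -0.0, -0.01]
```

```bash
python3 -m jog '[[5,0.1,-0.4,0,0,0],[10,0.2,-0.4,0,0,0],[15,0.4,-0.4,0,0,0],[20,0.5,-0.4,0,0,0],[25,0.7,-0.4,0,0,0],[27.2,0.7,-0.4,0,0,0],[27.2,0.7,-0.4,0,0,0],[27.2,0.7,-0.4,0,0,0]]' >/dev/null
python3 - <<'E'
from h import *
print(tool()[0],'w',go(W(CO,CY,[0,.025,.033]),1.42));
E
```

```text
[0.56908178 0.28875208 0.47967597] w [0.26, -0.01, 26.63, -0.0, 0.0, -0.01]
```

```bash
python3 -m jog '[[0.3,0,5,0,0,0],[0.3,0,10,0,0,0],[0.3,0,15,0,0,0],[0.3,0,20,0,0,0],[0.3,0,24,0,0,0],[0.3,0,26,0,0,0],[0.3,0,26.6,0,0,0],[0.3,0,26.6,0,0,0]]'; python3 -m jog '[[0,0,0,0,0,0],[0,0,0,0,0,0],[0,0,0,0,0,0],[0,0,-5,0,0,0],[0,0,-10,0,0,0],[0,0,-15,0,0,0],[0,0,-20,0,0,0],[0,0,-26,0,0,0]]' 43; python3 -m jog '[[-5,-2,-3,0,0,0],[-10,-4,-3,0,0,0],[-15,-5,-3,0,0,0],[-20,-8,-3,0,0,0.1],[-25,-10,-3,0,0,0.2],[-28,-12,-3,0,0,0.3],[-28,-12,-3,0,0,0.4],[-28,-12,-3,0,0,0.4]]' 85
python3 - <<'E'
from h import *
c=cam('top')
for x in springs(c): print(x)
cv2.imwrite('pics/e1.png',cv2.resize(c[0][130:280,160:270],None,fx=4,fy=4,interpolation=cv2.INTER_CUBIC))
for z in (.02,.037): 
  p=ray(c,198.7,249.2,z); print(p, Ro.from_euler('z',-CY).apply(p-CO))
print(proj(c,W(CO,CY,[-.165,0,.037])))
E
```

```text
time_s: 32.2
ee_pos: [0.5697, 0.2905, 0.2144]
eef_rot: [-3.141, 0.0, 1.413]
force: [-1.1, 0.4, 0.1]
grip_width: 0.0299
grip_force: 15.0
time_s: 33.0
ee_pos: [0.569, 0.2915, 0.4667]
eef_rot: [3.141, -0.0, 1.414]
force: [-0.1, -0.2, -0.6]
grip_width: 0.0405
grip_force: 0.0
time_s: 33.8
ee_pos: [0.4063, 0.0329, 0.4949]
eef_rot: [3.14, -0.001, 1.01]
force: [-0.0, -0.5, -0.2]
grip_width: 0.0798
grip_force: 0.0
[0.40575841 0.29099671 0.02      ] [-0.16160818  0.00051176  0.02      ]
[0.40612387 0.28529673 0.037     ] [-0.16040061 -0.00507081  0.037     ]
[196.38586927 250.75660471]
```

View pics/e1.png

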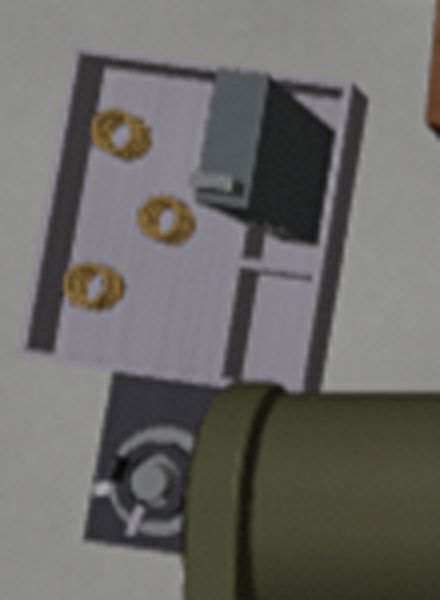

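Three springs are in the wide bay at crop (120,134), (166,219) and (93,287), the kit is upright in the narrow bay, and no brass spring is left on the counter. From the first collar crop, the lug line and pointer bar give q≈0.17. The white bar at crop (102,489) is the mark.

Run:
```python
from h import *
s=cam('side')
for z in(.005,.01): p=ray(s,271,175,z); print(Ro.from_euler('z',-CY).apply(p-CO).round(4))
c=cam('top')
p=ray(c,200.5,250.2,.008); print(Ro.from_euler('z',-CY).apply(p-CO).round(4))
a=W(CO,CY,[-.164,-.001,.25]); print(a,go(a,CY+np.pi-.175))
```

```text
[-0.1634  0.0063  0.005 ]
[-0.1622 -0.0017  0.01  ]
[-0.1643 -0.0006  0.008 ]
[0.40316867 0.28985676 0.25      ] [21.48, -13.82, 6.38, 0.0, -0.0, -1.8]
```

```bash
python3 -m jog '[[4,-2.8,1,0,0,-0.15],[8,-5.5,1,0,0,-0.3],[12,-8.2,1,0,0,-0.45],[16,-11,1,0,0,-0.6],[20,-13,1,0,0,-0.75],[21.5,-13.8,2,0,0,-0.9],[21.5,-13.8,3,0,0,-1.05],[21.5,-13.8,3,0,0,-1.2]]' 90 >/dev/null; python3 -m jog '[[0,0,0,0,0,-0.15],[0,0,0,0,0,-0.3],[0,0,0,0,0,-0.45],[0,0,0,0,0,-0.6],[0,0,0,0,0,-0.6]]'
python3 - <<'E'
from h import *
a=W(CO,CY,[-.164,-.001,.038]); print(go(a,CY+np.pi-.175),ctrl.get_obs()['qpos'].round(2))
E
```

```text
time_s: 35.25
ee_pos: [0.4038, 0.2905, 0.4635]
eef_rot: [-3.141, -0.001, 2.82]
force: [-0.2, 0.8, 0.8]
grip_width: 0.0846
grip_force: 0.0
[0.02, -0.07, 24.51, -0.0, -0.0, 0.0] [ 0.55  0.14  1.58  0.    1.42 -0.7 ]
```

```bash
python3 -m jog '[[0,0,5,0,0,0],[0,0,10,0,0,0],[0,0,15,0,0,0],[0,0,19,0,0,0],[0,0,21,0,0,0],[0,0,21,0,0,0]]' | grep force:; python3 -m jog '[[0,0,1,0,0,0],[0,0,2,0,0,0],[0,0,3,0,0,0],[0,0,3.5,0,0,0],[0,0,3.5,0,0,0]]' | grep -E 'force:|ee'; python3 -m jog '[[0,0,0,0,0,0],[0,0,0,0,0,0],[0,0,0,0,0,0],[0,0,0,0,0,0],[0,0,0,0,0,0]]' 0 25
python3 - <<'E'
from h import *
print(ctrl.get_obs()['moment'])
E
```

```text
force: [0.9, -0.3, 0.6]
grip_force: 0.0
ee_pos: [0.4036, 0.2894, 0.2186]
eef_rot: [-3.141, -0.001, 2.814]
force: [-0.5, 0.3, 0.0]
grip_force: 0.0
time_s: 36.85
ee_pos: [0.4041, 0.291, 0.2197]
eef_rot: [3.135, 0.002, 2.814]
force: [5.4, 25.2, -12.2]
grip_width: 0.0552
grip_force: 25.0
[ 3.99829965 -1.10983476 -0.0737202 ]
```

```bash
python3 -m jog '[[0,0.1,0,0,0,0],[0,0.2,0,0,0,0],[0,0.2,0,0,0,0],[0,0.2,0,0,0,0]]' | grep -E 'force:|ee'; python3 -c "
from h import *
print(ctrl.get_obs()['moment'])"
```

```text
ee_pos: [0.4046, 0.292, 0.2197]
eef_rot: [3.139, 0.001, 2.814]
force: [1.3, 7.8, -1.4]
grip_force: 25.0
[ 1.15500871 -0.43896277 -0.02649469]
```

```bash
python3 -m jog '[[0,0.1,0,0,0,0.05],[0,0.1,0,0,0,0.15],[0,0.1,0,0,0,0.27],[0,0.1,0,0,0,0.39],[0,0.1,0,0,0,0.5],[0,0.1,0,0,0,0.56],[0,0.1,0,0,0,0.56]]' | grep -E 'force:|ee'; python3 -m jog '[[0,0,0,0,0,0.12],[0,0,0,0,0,0.24],[0,0,0,0,0,0.36],[0,0,0,0,0,0.46],[0,0,0,0,0,0.54],[0,0,0,0,0,0.56],[0,0,0,0,0,0.56],[0,0,0,0,0,0.56]]' | grep -E 'force:|ee'; python3 -c "
from h import *
o=ctrl.get_obs();print(o['moment'],o['qpos'].round(2),'q',CY+np.pi-o['eef_rot'][2])"
```

```text
ee_pos: [0.4046, 0.2921, 0.2196]
eef_rot: [-3.141, -0.0, 2.252]
force: [-3.7, -3.1, 6.7]
grip_force: 25.0
ee_pos: [0.4044, 0.292, 0.2195]
eef_rot: [-3.14, 0.001, 1.694]
force: [-7.8, -4.6, 9.6]
grip_force: 25.0
[-1.13967378  1.31006618 -0.02142653] [0.55 0.43 1.83 0.   0.89 0.43] q 1.2983617227964666
```

Release, back away upward, and check the pointer.

```bash
python3 -m jog '[[0,0,0,0,0,0],[0,0,0,0,0,0],[0,0,0,0,0,0],[0,0,0,0,0,0],[0,0,-3,0,0,0],[0,0,-8,0,0,0],[0,0,-13,0,0,0],[0,0,-20,0,0,0]]' 85 | grep -E 'ee|force'; python3 -m jog '[[-5,0,-5,0,0,0],[-10,0,-5,0,0,0],[-15,0,-5,0,0,0],[-20,0,-5,0,0,0],[-25,0,-5,0,0,0],[-30,0,-5,0,0,0],[-35,0,-5,0,0,0],[-35,0,-5,0,0,0]]' | grep ee
python3 - <<'E'
from h import *
c=cam('top')
a=cv2.resize(c[0][215:275,170:235],None,fx=6,fy=6,interpolation=cv2.INTER_CUBIC)
b=c[0][100:300,150:530]; cv2.imwrite('pics/f1.png',np.hstack([a,np.pad(b,((0,160),(0,0),(0,0)))]))
E
```

```text
ee_pos: [0.4044, 0.292, 0.4011]
eef_rot: [-3.141, -0.0, 1.694]
force: [-0.6, 0.6, 0.1]
grip_force: 0.0
ee_pos: [0.4478, -0.0586, 0.449]
eef_rot: [-3.141, 0.0, 1.691]
```

View pics/f1.png

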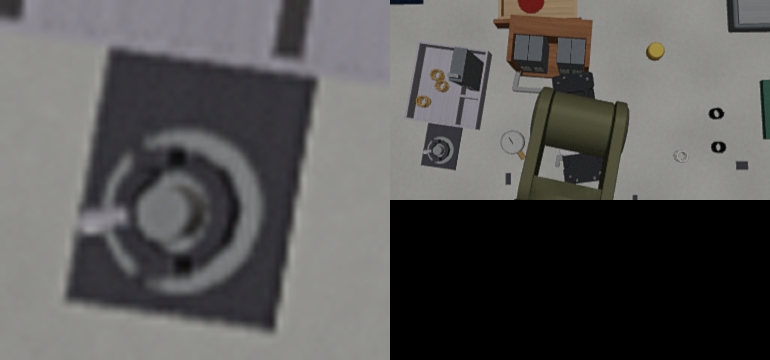

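The pointer lines up with the mark at crop (100,217). Three springs are in the wide bay, the kit stands, the four cases are in the row, and the arm is clear.

```bash
python3 -c "
from station import ctrl
print(ctrl.hand_in())"
```

```text
the job is handed in; nothing more can be done
None
```

I handed the job in and got no verdict back; the last picture showed the kit standing in the narrow bay, all three springs in the wide bay and the collar pointer on its locked mark (about 1.30 rad by the hand's angle), with the four other cases still in the row.

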